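# Clear the offcuts from the bed of the hand press

## Task

Clear the three aluminium offcuts off the bed of the hand press into the blue scrap bin standing beside it, reaching in under the press head. Leave the V-block standing where it is on the bed, keep the bin where it stands, and do not disturb the other things on the table.

Things in the scene. Friction and masses are not known exactly. Their poses are not given: they have to be found in the camera images.
- press: White hand press on a black footplate (250 x 405), fixed. Origin on the table top straight below the ram, z up; x across the press (at yaw 0 away from the robot), y towards its column, the throat opens to -y. Column: x -45 to 45, y 135 to 255 (foot: x -60 to 60, y 125 to 265, up to z 128). The lever, on the +x side, rises to z 510; the rest of the press to z 490.
- press_bed (a point): Middle of the bed's top face, below the ram, z 120; axes as the press. The bed is a dark steel plate from x -100 to 100, y -110 to 105. A fixed round anvil, diameter 56, stands 30 high in its middle. The offcuts lie in a loose row along y on the robot's side of the anvil, x -80 to -45, y -95 to 80.
- press_head (a point): Middle of the head's underside on the ram axis, 150 above the bed; axes as the press. The head covers x -50 to 50, y -55 to 255 and is 155 high. The ram, diameter 42 at most, hangs down from here to 95 above the bed. Over the offcuts an upright gripper would meet the head: lean it back towards the robot, fingers pointing down and forward.
- bar_end: Offcut: end of a solid aluminium square bar, 34 (its x) x 22 (y) x 22 (z), 45 g, loose. Origin at its centre. Lies flat on the bed at the start (centre 11 above the bed), its x within about 20 degrees of the press's x.
- flat_end: Offcut: end of an aluminium flat bar, 40 (its x) x 28 (y) x 14 (z), 42 g, loose. Origin at its centre. Lies flat on the bed at the start (centre 7 above the bed), its x within about 20 degrees of the press's x.
- channel_end: Offcut: end of an aluminium U-channel, 34 long (its x) x 30 wide (y) x 22 high (z), walls and web 5 thick, 32 g, loose. Origin at the centre of that outline. Lies on its web, open side up, at the start (centre 11 above the bed), its x within about 20 degrees of the press's x.
- v_block: Dark steel V-block, 36 x 36 x 32 high, with a V groove along its x on top, 190 g, loose, stands on the bed behind the row of offcuts (further from the robot), between the anvil and the edge next to the scrap bin. Origin at the centre of its underside. To be left where it is.
- scrap_bin: Blue plastic picking bin, loose, 0.7 kg, on the table beside the -y edge of the press bed (gap under 40). Outside 200 (its x) x 150 (y); back wall at +x and side walls 100 high, the sides sloping over the front 60 down to the front wall at -x, 60 high; walls 4 thick. Old scrap, fixed, up to 22 high, lies in three corners. Origin at the centre of its underside.
- parts_box0: Closed clear plastic box of small parts, 76 x 76 x 39, in a black tray (90 x 255 x 22) on the table on the robot's side of the press. Origin at the centre of its underside. Bystander.
- parts_box1: A second box like parts_box0 in the same tray. Bystander.
- screwdriver: Screwdriver with a green handle lying on the table to the robot's right. Bystander.
- mallet: Small mallet with a wooden handle lying on the table to the right of the scrap bin. Bystander.
- oil_bottle: White plastic bottle, diameter 52, 150 high, standing on the table to the right, nearer the robot than the scrap bin. Origin at the centre of its underside. Bystander.

How it is judged:
At the end, for the whole second after the job is handed in: All three offcuts lie at rest inside the scrap bin, within its walls and with their centres below 85 mm above its underside; the bin stands upright within 50 mm of its starting place; the V-block stands upright on the bed within 20 mm of its starting place (x of bar_end in the frame of scrap_bin between -0.096 and 0.096 m and y of bar_end in the frame of scrap_bin between -0.071 and 0.071 m and z of bar_end in the frame of scrap_bin between 0 and 0.085 m and linear speed of each of bar_end, flat_end, channel_end below 0.03 m/s and x of flat_end in the frame of scrap_bin between -0.096 and 0.096 m and y of flat_end in the frame of scrap_bin between -0.071 and 0.071 m and z of flat_end in the frame of scrap_bin between 0 and 0.085 m and x of channel_end in the frame of scrap_bin between -0.096 and 0.096 m and y of channel_end in the frame of scrap_bin between -0.071 and 0.071 m and z of channel_end in the frame of scrap_bin between 0 and 0.085 m and distance of scrap_bin from where it was at the start of the episode below 0.05 m and angle between each of scrap_bin, v_block's own z axis and vertical below 0.1 rad and distance of v_block from where it was at the start of the episode below 0.02 m); the robot touches nothing.
It fails at once if the V-block is moved more than 20 mm or tipped (distance of v_block from where it was at the start of the episode above 0.02 m or angle between v_block's own z axis and vertical above 0.35 rad).
It fails at once if the scrap bin is moved more than 50 mm or tipped (distance of scrap_bin from where it was at the start of the episode above 0.05 m or angle between scrap_bin's own z axis and vertical above 0.3 rad).
It fails at once if a parts box, the screwdriver, the mallet or the oil bottle is moved more than 30 mm (distance of any of parts_box0, parts_box1, screwdriver, mallet, oil_bottle from where it was at the start of the episode above 0.03 m).
It also fails if it takes over 62 s, if anything falls off the work surface, if the arm or the gripper's body presses on something with over 40 N, if the wrist force passes 120 N, or if a joint passes its speed limit or range.

## Robot

A 6-joint arm with a two-finger parallel gripper is mounted at the origin on the work surface. World frame = base frame: x ahead of the robot, y to its left, z up, the work surface at z = 0. Lengths are in m, angles in rad, forces in N, time in s.
With the tool pointing down it reaches from about 0.3 to 0.775 m from the base axis. Payload 14.6 kg.
Tool frame: the origin (TCP) lies midway between the tips of the shut fingers; the grasp point (between the pads) lies 19 mm behind it (tcp_to_grasp is the distance from the TCP to the grasp point, in m); z points along the fingers, y is the line along which they close (so a half turn about z gives the same grasp; the last joint's range is limited). The gripper opens to 94 mm and grips with 3 to 60 N. Pads are 16 mm wide; open, the fingers measure 119 mm over their backs; the gripper's body (75 mm by 177 mm) begins 78 mm behind the grasp point.
Start: joints at [1.268, 0.3, 1.521, -0, 1.321, -0.067], TCP at [0.128, 0.535, 0.205] pointing down, gripper open.
Joint ranges: [-3.03, 3.03], [-0.79, 2.21], [0.23, 2.52], [-1.04, 4.18], [0, 3.07], [-2.55, 2.55]. Speed limits (rad/s): [2.22, 2.22, 2.57, 3.14, 3.14, 3.14].

## Interface

Orientations are given as [roll, pitch, yaw] about the fixed x, y, z axes, in that order (R = Rz(yaw) Ry(pitch) Rx(roll)).
In Python, from station import * gives the robot as it stands.
- The arm moves only by the tool send_rows, never from a script. Its argument "motion" is a list of rows, each a list of 3 entries, a list of its own where there are three numbers: the shift along the tool's x, y, z in units of 0.03 m (1.0 is 0.03 m), then the turn, a rotation vector about the tool's x, y, z in units of 0.12 rad (1.0 is 0.12 rad), then the opening, from -1 (shut) to 1 (fully open). In form: [[[x, y, z], [rx, ry, rz], grip], ...]. A call has 1 to 12 rows; each row shifts and turns the commanded pose from where the row before left it, along the tool's axes as they then stand; what a row does not reach is not made up. A row lasts 1/10 s, in which the tool goes at most 50 mm and 8.59 degrees, less where a joint would pass 70% of its speed; a pose out of reach is approached as far as the arm can. A call with a number of a shift or a turn outside -1 to 1 is refused whole. A call with a gripper value outside its range is refused whole. The fingers move at their own pace and stop on an object; "squeeze" is the grip in N (left out, the last holds). Time passes only in rows, so rows that do not move let the fingers close. It gives the time, the measured TCP pose, the force, the opening and the grip force at its end, in the units of the state.
- get_obs(): the state, without advancing time (a new reading comes with each control period).
- camera(name): name is "side" or "top"; returns a dict with "pixels" (480x640x3 uint8, red, green, blue), "depth" (480x640 float32, m along the optical axis (not along the pixel's ray), 0 where there is no reading), "fx", "fy", "cx", "cy" (pixels), "dist" ([k1, k2, p1, p2, k3] as OpenCV has them; the pictures are not rectified), "rvec" (rotation vector, rad) and "tvec" (3), from world to camera coordinates, as OpenCV has them. Camera axes: x right, y down, z forward; pixel columns grow to the right and rows downward; lengths in m; the calibration is good to about 2 mm. A picture is of the moment at which its call begins.
- hand_in(): hands the job in; it is judged then, once.
The state is a dict: "time_s": time; "qpos": joint angles; "joint_vel": joint speeds; "tau": joint torques, N m; "ee_pos": TCP position; "eef_rot": TCP orientation; "force": force on the tool from outside, world axes, zero at the start; "moment": the same for the moment, N m; "grip_width": finger opening in m; "grip_force": force on a finger pad.
Only numpy, scipy, OpenCV 4.12 (cv2) and the standard library are available. Lean on these libraries where they do the work, as an engineer would, in place of code of your own. Each camera call takes 0.05 s, during which the arm holds its last target. There are 200 camera calls.

## Working session

There is one attempt and no reset: what is moved stays moved. The work goes in short steps, Python scripts to look and compute and a tool call to move; the robot and the scene stay as the last step left them, time stands still between calls to the robot, and variables do not carry over. Pictures are saved under pics/ and viewed, at most 10 in all, crops included, and the job is handed in when it is done.

Besides the shell and the picture viewer there is one more tool, called after ">>>" by a JSON object that holds its "method" and its "body", one argument or row to a line. send_rows: Moves the arm, as the interface text tells. Its arguments: {"type":"object","properties":{"motion":{"type":"array"},"squeeze":{"type":"number"}},"required":["motion"]}

```bash
ls; mkdir -p pics; cat > h.py <<'E'
import numpy as np, cv2, pickle
from station import *
def snap(n):
    c=camera(n); pickle.dump(c,open(f'{n}.pkl','wb')); return c
def K(c): return np.array([[c['fx'],0,c['cx']],[0,c['fy'],c['cy']],[0,0,1.]])
def world(c,uv,z=None):
    """pixels -> world, on plane z or from depth"""
    uv=np.atleast_2d(np.array(uv,float)); n=cv2.undistortPoints(uv[:,None],K(c),np.array(c['dist']))[:,0]
    R=cv2.Rodrigues(np.array(c['rvec'],float))[0]; t=np.array(c['tvec'],float).ravel()
    ray=np.c_[n,np.ones(len(n))]@R; o=-R.T@t
    if z is None: s=c['depth'][uv[:,1].astype(int),uv[:,0].astype(int)]
    else: s=(z-o[2])/ray[:,2]
    return o+ray*s[:,None]
def proj(c,P): return cv2.projectPoints(np.array(P,float),np.array(c['rvec'],float),np.array(c['tvec'],float),K(c),np.array(c['dist']))[0][:,0]
E
python3 - <<'E'
from h import *
for n in('side','top'):
    c=snap(n); cv2.imwrite(f'pics/{n}0.png',c['pixels'][:,:,::-1])
    R=cv2.Rodrigues(np.array(c['rvec']))[0]; print(n,-R.T@np.array(c['tvec']).ravel(),R[2])
print(get_obs())
E
```

```text
pics
side [-0.04736355  0.06669089  0.86353159] [ 0.61546801 -0.2208244  -0.75659482]
top [ 0.35739207 -0.10695464  1.33792291] [ 0.13409617 -0.01006735 -0.99091718]
{'time_s': 0.1, 'qpos': array([ 1.26841119e+00,  3.00398498e-01,  1.52150194e+00,  3.40961238e-06,
        1.32071245e+00, -6.65936648e-02]), 'joint_vel': array([-4.35061020e-04, -1.32345394e-03, -3.00474129e-03, -2.44471562e-04,
        1.79719932e-03,  9.73290835e-05]), 'tau': array([ 1.25610241e-03, -5.32648838e+01, -3.53285909e+01,  7.09965988e-02,
        2.34872400e-02, -7.58294777e-05]), 'ee_pos': array([0.12841629, 0.53455972, 0.20495964]), 'eef_rot': array([-3.14057490e+00, -7.11861575e-05,  2.90580030e+00]), 'force': array([-0.59424909, -0.27020969,  0.50360601]), 'moment': array([ 0.00220632, -0.00530882, -0.00906902]), 'grip_force': 0.0, 'grip_width': 0.09409676842089151}
```

View pics/side0.png

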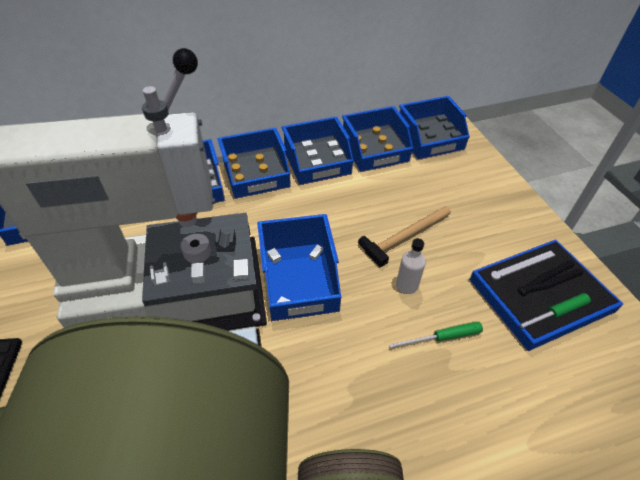

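View pics/top0.png

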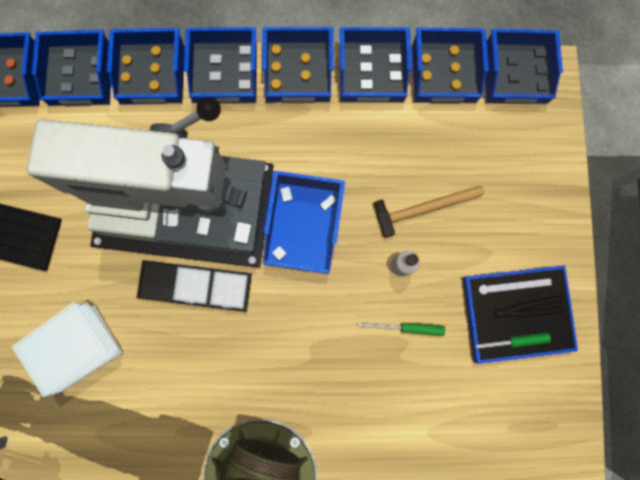

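The side view shows the channel at (160,273), bar at (197,270), flat at (240,267), V-block at (227,240) and bin at (300,265). The top view shows them at (170,217), (203,226), (242,233), (235,195) and (305,223). Next I'll make enlarged crops of both.

```bash
python3 - <<'E'
import pickle,cv2,numpy as np
s=pickle.load(open('side.pkl','rb'))['pixels'][:,:,::-1]; t=pickle.load(open('top.pkl','rb'))['pixels'][:,:,::-1]
a=cv2.resize(s[205:335,135:345],None,fx=3.8,fy=3.8,interpolation=cv2.INTER_CUBIC)
b=cv2.resize(t[150:310,90:350],None,fx=3,fy=3,interpolation=cv2.INTER_CUBIC)
cv2.imwrite('pics/sc.png',a); cv2.imwrite('pics/tc.png',b)
E
```

```text
(no output)
```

View pics/sc.png

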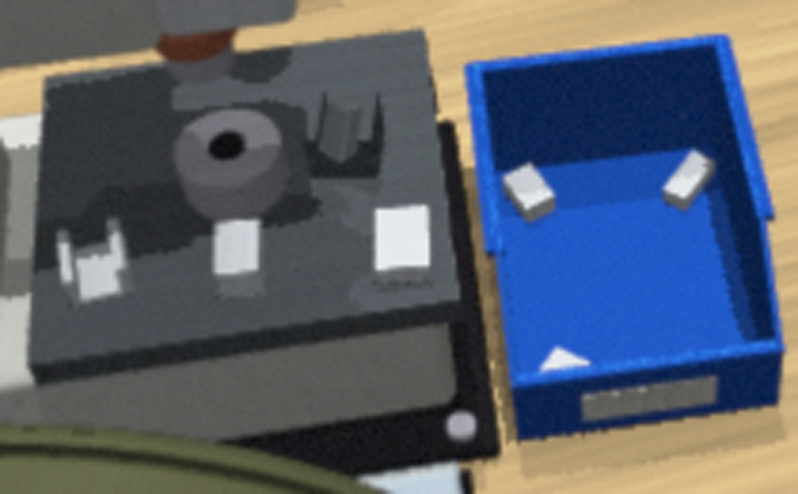

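View pics/tc.png

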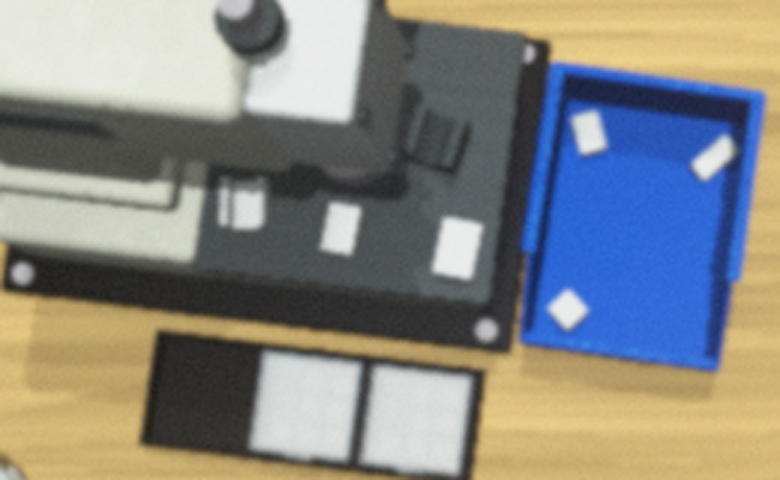

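The crops show clear corners for the bed, bar (side crop 216-260, 220-274), flat (375-430, 205-270), channel and bin rim. Next I'll convert these to world positions.

```bash
cat > m.py <<'E'
import station
from h import *
np.set_printoptions(precision=4,suppress=True)
S=pickle.load(open('side.pkl','rb'));T=pickle.load(open('top.pkl','rb'))
sp=lambda l:[(135+(u+.5)/3.8-.5,205+(v+.5)/3.8-.5) for u,v in l]
tp=lambda l:[(90+(u+.5)/3-.5,150+(v+.5)/3-.5) for u,v in l]
def q(name,c,l,z):
    W=world(c,l,z); d=(W[0]-W[3])+(W[1]-W[2]); e=(W[0]-W[1])+(W[3]-W[2])
    print(name,W.mean(0)[:2],'len x,y',np.linalg.norm(d)/2,np.linalg.norm(e)/2,'yawx',np.degrees(np.arctan2(d[1],d[0])),'yawy-90',np.degrees(np.arctan2(e[1],e[0]))-90); return W
# order: far-left, far-right, near-right, near-left
q('bed side',S,sp([(46,78),(427,30),(458,300),(30,370)]),.12)
q('bar side',S,sp([(216,220),(260,220),(256,274),(214,272)]),.142)
q('flat side',S,sp([(375,208),(428,205),(430,267),(377,270)]),.134)
q('bar top',T,tp([(330,202),(361,207),(352,255),(321,249)]),.142)
q('flat top',T,tp([(443,216),(482,222),(472,279),(432,272)]),.134)
q('chan top',T,tp([(219,178),(265,178),(265,228),(220,228)]),.142)
print('bin',world(T,tp([(555,65),(765,92)]),.1),world(T,tp([(522,342),(718,370)]),.06))
print('bin side',world(S,sp([(467,65),(727,38)]),.1),world(S,sp([(513,380),(782,348)]),.06))
print('foot bolts',world(T,tp([(22,272),(486,330),(529,54)]),.03))
print('boxes',world(T,tp([(262,350),(362,360),(353,462),(250,450),(375,360),(477,372),(463,475),(360,463)]),.043))
E
python3 m.py
```

```text
bed side [0.6094 0.0989] len x,y 0.19966359855929322 0.21317782126830717 yawx -7.495037754228034 yawy-90 -6.792402908701774
bar side [0.5502 0.108 ] len x,y 0.034358198960926345 0.02183677299760127 yawx -11.129084142819382 yawy-90 -19.534934343400906
flat side [0.5366 0.0261] len x,y 0.04118331377975426 0.02730267234163575 yawx -10.624260496880398 yawy-90 -13.68822148049638
bar top [0.5496 0.1095] len x,y 0.034199721574598045 0.022309797560852215 yawx -9.631295801034982 yawy-90 -10.486671865380956
flat top [0.5368 0.0285] len x,y 0.04081395024681119 0.02832996537775236 yawx -9.947922066108418 yawy-90 -9.777423605834699
chan top [0.5681 0.1799] len x,y 0.03578331155424284 0.03235116047898515 yawx 2.1281635933315957 yawy-90 -0.4456681569518821
bin [[ 0.6769 -0.0383  0.1   ]
 [ 0.6557 -0.1925  0.1   ]] [[ 0.4764 -0.0119  0.06  ]
 [ 0.4546 -0.1571  0.06  ]]
bin side [[ 0.6792 -0.0392  0.1   ]
 [ 0.6538 -0.1937  0.1   ]] [[ 0.4819 -0.0139  0.06  ]
 [ 0.4568 -0.159   0.06  ]]
foot bolts [[ 0.5353  0.3772  0.03  ]
 [ 0.4885  0.0178  0.03  ]
 [ 0.7039 -0.0141  0.03  ]]
boxes [[0.473  0.1857 0.043 ]
 [0.465  0.1098 0.043 ]
 [0.3887 0.1156 0.043 ]
 [0.3979 0.1932 0.043 ]
 [0.465  0.1    0.043 ]
 [0.4555 0.0231 0.043 ]
 [0.3787 0.0332 0.043 ]
 [0.3879 0.1103 0.043 ]]
```

```bash
cat > p.py <<'E'
from h import *
from scipy.spatial.transform import Rotation as Ro
np.set_printoptions(precision=3,suppress=True)
def ori(lean,a):
    a,l=np.radians(a),np.radians(lean)
    z=np.array([np.sin(l)*np.cos(a),np.sin(l)*np.sin(a),-np.cos(l)]); y=np.array([-np.sin(a),np.cos(a),0])
    return Ro.from_matrix(np.c_[np.cross(y,z),y,z])
def plan(R,wps,speed=.9,start=None):
    "turn to R in place (if R given), then straight legs; prints rows in move units"
    o=get_obs(); p=o['ee_pos'] if start is None else np.array(start); C=Ro.from_euler('xyz',o['eef_rot'])
    print('t',o['time_s'],'pos',o['ee_pos'],'q',o['qpos'],'F',o['force'],'w',o['grip_width'],o['grip_force'])
    if R is not None:
        r=(C.inv()*R).as_rotvec()/.12; n=int(np.ceil(abs(r).max()/.95)) or 1; print('turn n',n,r/n); C=R
    for w in wps:
        d=C.inv().apply(np.array(w)-p)/.03; n=int(np.ceil(abs(d).max()/speed)) or 1
        print(w,'n',n,d/n); p=np.array(w)
E
python3 - <<'E'
from p import *
plan(None,[(.10,.42,.30),(.40,.08,.30)])
# channel check: wireframe overlay + others
S=pickle.load(open('side.pkl','rb'));im=cv2.resize(S['pixels'][215:305,140:260,::-1],None,fx=6,fy=6,interpolation=cv2.INTER_CUBIC)
for (x,y,a,l,w,h,c) in [(.568,.180,0,.034,.030,.022,(0,0,255)),(.55,.109,-10,.034,.022,.022,(0,255,0)),(.5367,.0275,-10,.04,.028,.014,(255,0,0))]:
    R=Ro.from_euler('z',a,degrees=True)
    for z in(.12,.12+h):
        q=R.apply([[s*l/2,t*w/2,0] for s,t in((1,1),(1,-1),(-1,-1),(-1,1))])+[x,y,z]
        cv2.polylines(im,[np.int32((proj(S,q)-[140,215]+.5)*6)],True,c,1)
cv2.imwrite('pics/ov.png',im)
E
```

```text
t 0.1 pos [0.128 0.535 0.205] q [ 1.268  0.3    1.522  0.     1.321 -0.067] F [-0.594 -0.27   0.504] w 0.09409676842089151 0.0
(0.1, 0.42, 0.3) n 5 [ 0.006 -0.787 -0.633]
(0.4, 0.08, 0.3) n 14 [-0.884 -0.62   0.001]
```

View pics/ov.png

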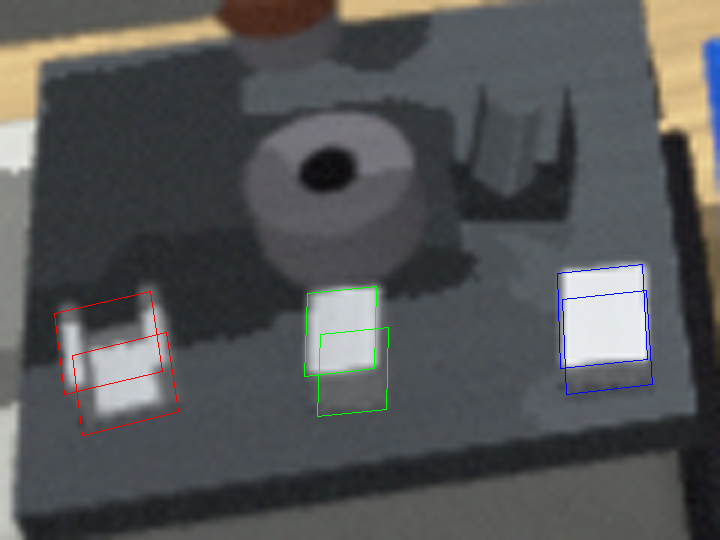

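The overlay matches the bar and flat well. The channel is off by about 2 mm and 4°. I'll move over now.

>>> {"method": "send_rows", "body": {
  "motion": [
    [[0,-0.8,-0.65],[0,0,0],1],
    [[0,-0.8,-0.65],[0,0,0],1],
    [[0,-0.8,-0.65],[0,0,0],1],
    [[0,-0.8,-0.65],[0,0,0],1],
    [[0,-0.8,-0.65],[0,0,0],1],
    [[-0.88,-0.62,0],[0,0,0],1],
    [[-0.88,-0.62,0],[0,0,0],1],
    [[-0.88,-0.62,0],[0,0,0],1],
    [[-0.88,-0.62,0],[0,0,0],1],
    [[-0.88,-0.62,0],[0,0,0],1],
    [[-0.88,-0.62,0],[0,0,0],1],
    [[-0.88,-0.62,0],[0,0,0],1]
  ]
}}

```text
time_s: 1.3
ee_pos: [0.2503, 0.2472, 0.3029]
eef_rot: [-3.142, 0.0, 2.906]
force: [0.3, 0.6, -0.1]
grip_width: 0.094
grip_force: 0.0
```

>>> {"method": "send_rows", "body": {
  "motion": [
    [[-0.88,-0.62,0],[0,0,0],0.2],
    [[-0.88,-0.62,0],[0,0,0],0.2],
    [[-0.88,-0.62,0],[0,0,0],0.2],
    [[-0.88,-0.62,0],[0,0,0],0.2],
    [[-0.88,-0.62,0],[0,0,0],0.2],
    [[-0.88,-0.62,0],[0,0,0],0.2],
    [[-0.88,-0.62,0],[0,0,0],0.2],
    [[0,0,0],[0,0,0],0.2],
    [[0,0,0],[0,0,0],0.2]
  ]
}}

```text
time_s: 2.2
ee_pos: [0.3989, 0.0784, 0.3026]
eef_rot: [-3.141, -0.001, 2.904]
force: [0.2, 0.4, -0.0]
grip_width: 0.0567
grip_force: 0.0
```

```bash
python3 - <<'E'
from p import *
plan(ori(30,-10),[(.485,.037,.20),(.54,.027,.145),(.54,.027,.127)])
E
```

```text
t 2.2 pos [0.399 0.078 0.303] q [ 0.104 -0.091  1.728  0.     1.506 -1.23 ] F [ 0.223  0.449 -0.008] w 0.05670429983627503 0.0
turn n 5 [-0.028 -0.874 -0.102]
(0.485, 0.037, 0.2) n 5 [-0.189 -0.172  0.899]
(0.54, 0.027, 0.145) n 3 [-0.232 -0.003  0.84 ]
(0.54, 0.027, 0.127) n 1 [0.3  0.   0.52]
```

>>> {"method": "send_rows", "body": {
  "motion": [
    [[0,0,0],[-0.03,-0.87,-0.1],0.2],
    [[0,0,0],[-0.03,-0.87,-0.1],0.2],
    [[0,0,0],[-0.03,-0.87,-0.1],0.2],
    [[0,0,0],[-0.03,-0.87,-0.1],0.2],
    [[0,0,0],[-0.03,-0.87,-0.1],0.2],
    [[-0.19,-0.17,0.9],[0,0,0],0.2],
    [[-0.19,-0.17,0.9],[0,0,0],0.2],
    [[-0.19,-0.17,0.9],[0,0,0],0.2],
    [[-0.19,-0.17,0.9],[0,0,0],0.2],
    [[-0.19,-0.17,0.9],[0,0,0],0.2],
    [[0,0,0],[0,0,0],0.2],
    [[0,0,0],[0,0,0],0.2]
  ]
}}

```text
time_s: 3.4
ee_pos: [0.4847, 0.0384, 0.2004]
eef_rot: [3.139, 0.522, 2.967]
force: [0.0, -0.4, 0.5]
grip_width: 0.0563
grip_force: 0.0
```

```bash
python3 - <<'E'
from p import *
plan(ori(30,-10),[(.54,.027,.145),(.54,.027,.127)])
c=snap('side'); cv2.imwrite('pics/s1.png',c['pixels'][:,:,::-1])
E
```

```text
t 3.4 pos [0.485 0.038 0.2  ] q [ 0.07  -0.102  2.063 -0.189  0.68  -1.21 ] F [ 0.041 -0.442  0.546] w 0.056293378805678425 0.0
turn n 1 [ 0.019 -0.017 -0.001]
(0.54, 0.027, 0.145) n 3 [-0.236 -0.018  0.846]
(0.54, 0.027, 0.127) n 1 [0.3  0.   0.52]
```

View pics/s1.png

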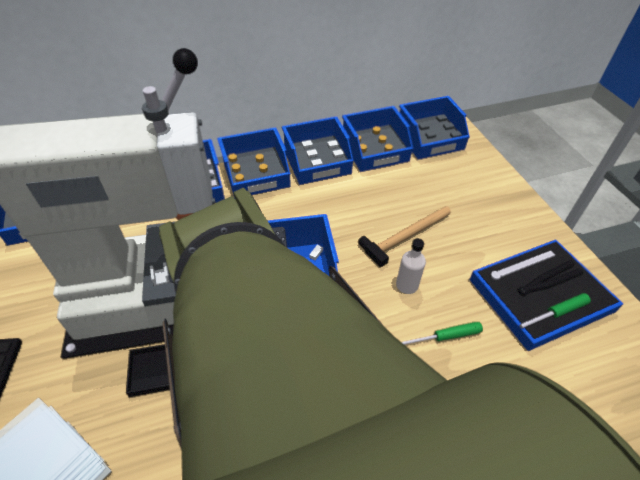

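The arm hides the bed in this view, and everything else looks undisturbed. I'll descend onto the flat and use the force reading as a check.

>>> {"method": "send_rows", "body": {
  "motion": [
    [[-0.24,-0.02,0.85],[0,0,0],0.2],
    [[-0.24,-0.02,0.85],[0,0,0],0.2],
    [[-0.24,-0.02,0.85],[0,0,0],0.2],
    [[0.1,0,0.17],[0,0,0],0.2],
    [[0.1,0,0.17],[0,0,0],0.2],
    [[0.1,0,0.17],[0,0,0],0.2],
    [[0,0,0],[0,0,0],0.2]
  ]
}}

```text
time_s: 4.15
ee_pos: [0.5403, 0.0266, 0.127]
eef_rot: [3.139, 0.522, 2.967]
force: [0.2, 0.3, 0.5]
grip_width: 0.0563
grip_force: 0.0
```

>>> {"method": "send_rows", "body": {
  "motion": [
    [[0,0,0],[0,0,0],-1],
    [[0,0,0],[0,0,0],-1],
    [[0,0,0],[0,0,0],-1],
    [[0,0,0],[0,0,0],-1],
    [[0,0,0],[0,0,0],-1],
    [[0,0,0],[0,0,0],-1]
  ],
  "squeeze": 20
}}

```text
time_s: 4.75
ee_pos: [0.541, 0.0263, 0.1271]
eef_rot: [3.139, 0.523, 2.967]
force: [-2.4, 0.3, 3.7]
grip_width: 0.0278
grip_force: 20.0
```

```bash
python3 - <<'E'
from p import *
plan(None,[(.54,.027,.157),(.505,.027,.18),(.545,-.105,.18),(.545,-.105,.07)])
E
```

```text
t 4.75 pos [0.541 0.026 0.127] q [ 0.031  0.136  2.016 -0.216  0.485 -1.2  ] F [-2.418  0.309  3.684] w 0.027815841649575297 19.960834980010986
(0.54, 0.027, 0.157) n 1 [-0.467  0.021 -0.881]
(0.505, 0.027, 0.18) n 2 [ 0.306 -0.1   -0.619]
(0.545, -0.105, 0.18) n 5 [-0.36  -0.821  0.206]
(0.545, -0.105, 0.07) n 4 [ 0.458 -0.002  0.794]
```

>>> {"method": "send_rows", "body": {
  "motion": [
    [[-0.25,0,-0.45],[0,0,0],-1],
    [[-0.25,0,-0.45],[0,0,0],-1],
    [[0.3,-0.1,-0.62],[0,0,0],-1],
    [[0.3,-0.1,-0.62],[0,0,0],-1],
    [[-0.36,-0.82,0.2],[0,0,0],-1],
    [[-0.36,-0.82,0.2],[0,0,0],-1],
    [[-0.36,-0.82,0.2],[0,0,0],-1],
    [[-0.36,-0.82,0.2],[0,0,0],-1],
    [[-0.36,-0.82,0.2],[0,0,0],-1],
    [[0,0,0],[0,0,0],-1]
  ]
}}

```text
time_s: 5.75
ee_pos: [0.5456, -0.108, 0.1814]
eef_rot: [3.14, 0.522, 2.964]
force: [0.3, 0.2, -1.3]
grip_width: 0.0277
grip_force: 20.0
```

```bash
python3 - <<'E'
from p import *
plan(None,[(.545,-.105,.06)],.8)
E
```

```text
t 5.75 pos [ 0.546 -0.108  0.181] q [-0.289  0.077  1.935  0.101  0.613 -1.75 ] F [ 0.27   0.173 -1.345] w 0.027657603401236082 19.952796399593353
(0.545, -0.105, 0.06) n 5 [0.41  0.018 0.698]
```

>>> {"method": "send_rows", "body": {
  "motion": [
    [[0.41,0.02,0.7],[0,0,0],-1],
    [[0.41,0.02,0.7],[0,0,0],-1],
    [[0.41,0.02,0.7],[0,0,0],-1],
    [[0.41,0.02,0.7],[0,0,0],-1],
    [[0.41,0.02,0.7],[0,0,0],-1],
    [[0,0,0],[0,0,0],-1],
    [[0,0,0],[0,0,0],0.2],
    [[0,0,0],[0,0,0],0.2],
    [[0,0,0],[0,0,0],0.2],
    [[0,0,0],[0,0,0],0.2]
  ]
}}

```text
time_s: 6.75
ee_pos: [0.5453, -0.1024, 0.061]
eef_rot: [3.14, 0.524, 2.967]
force: [-0.5, -0.4, 0.2]
grip_width: 0.055
grip_force: 0.0
```

```bash
python3 - <<'E'
from p import *
plan(None,[(.545,-.105,.18),(.505,.055,.19),(.505,.113,.19),(.553,.109,.147),(.553,.109,.128)])
E
```

```text
t 6.75 pos [ 0.545 -0.102  0.061] q [-0.278  0.279  2.037  0.176  0.308 -1.828] F [-0.541 -0.368  0.24 ] w 0.05499627305988414 0.0
(0.545, -0.105, 0.18) n 4 [-0.498 -0.02  -0.858]
(0.505, 0.055, 0.19) n 6 [ 0.296  0.837 -0.233]
(0.505, 0.113, 0.19) n 3 [ 0.097  0.635 -0.055]
(0.553, 0.109, 0.147) n 3 [-0.223  0.048  0.68 ]
(0.553, 0.109, 0.128) n 1 [ 0.317 -0.001  0.548]
```

>>> {"method": "send_rows", "body": {
  "motion": [
    [[-0.5,-0.02,-0.86],[0,0,0],0.2],
    [[-0.5,-0.02,-0.86],[0,0,0],0.2],
    [[-0.5,-0.02,-0.86],[0,0,0],0.2],
    [[-0.5,-0.02,-0.86],[0,0,0],0.2],
    [[0.3,0.84,-0.23],[0,0,0],0.2],
    [[0.3,0.84,-0.23],[0,0,0],0.2],
    [[0.3,0.84,-0.23],[0,0,0],0.2],
    [[0.3,0.84,-0.23],[0,0,0],0.2],
    [[0.3,0.84,-0.23],[0,0,0],0.2],
    [[0.3,0.84,-0.23],[0,0,0],0.2]
  ]
}}

```text
time_s: 7.75
ee_pos: [0.5043, 0.0565, 0.1893]
eef_rot: [3.139, 0.523, 2.966]
force: [-0.6, 0.7, 0.3]
grip_width: 0.0566
grip_force: 0.0
```

>>> {"method": "send_rows", "body": {
  "motion": [
    [[0.1,0.64,-0.06],[0,0,0],0.2],
    [[0.1,0.64,-0.06],[0,0,0],0.2],
    [[0.1,0.64,-0.06],[0,0,0],0.2],
    [[0,0,0],[0,0,0],0.2]
  ]
}}

```text
time_s: 8.15
ee_pos: [0.5043, 0.1157, 0.1893]
eef_rot: [3.139, 0.523, 2.968]
force: [-0.2, -0.6, 0.5]
grip_width: 0.0562
grip_force: 0.0
```

```bash
python3 - <<'E'
from p import *
plan(ori(30,-10),[(.553,.109,.147),(.553,.109,.128)])
c=snap('top'); cv2.imwrite('pics/t1.png',cv2.resize(c['pixels'][140:320,80:350,::-1],None,fx=2.9,fy=2.9,interpolation=cv2.INTER_CUBIC))
E
```

```text
t 8.15 pos [0.504 0.116 0.189] q [ 0.264  0.008  1.987 -0.334  0.692 -0.925] F [-0.199 -0.605  0.506] w 0.05623050269962856 0.0
turn n 1 [ 0.026 -0.006  0.008]
(0.553, 0.109, 0.147) n 3 [-0.238  0.021  0.681]
(0.553, 0.109, 0.128) n 1 [0.317 0.    0.548]
```

View pics/t1.png

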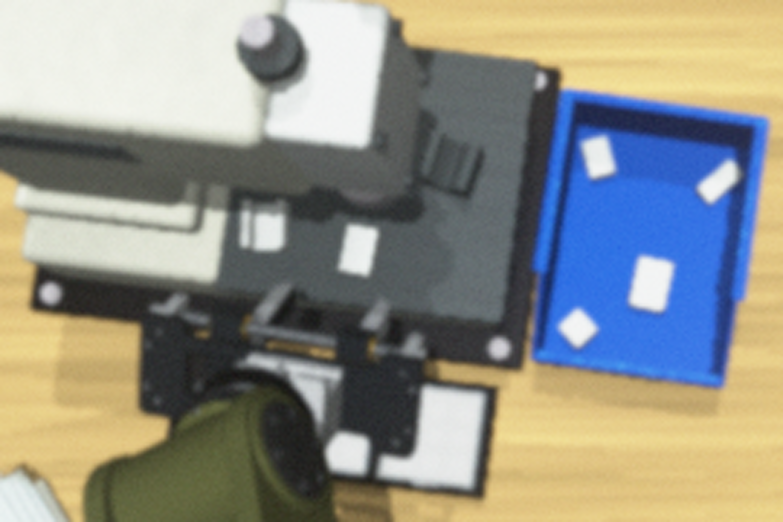

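The flat lies in the bin at crop (652,283). The bar and channel are undisturbed at (358,248) and (262,225). Next I'll grip the bar.

>>> {"method": "send_rows", "body": {
  "motion": [
    [[-0.24,0.02,0.68],[0,0,0],0.2],
    [[-0.24,0.02,0.68],[0,0,0],0.2],
    [[-0.24,0.02,0.68],[0,0,0],0.2],
    [[0.1,0,0.18],[0,0,0],0.2],
    [[0.1,0,0.18],[0,0,0],0.2],
    [[0.1,0,0.18],[0,0,0],0.2],
    [[0,0,0],[0,0,0],0.2]
  ]
}}

```text
time_s: 8.9
ee_pos: [0.5528, 0.1074, 0.1277]
eef_rot: [3.14, 0.522, 2.967]
force: [0.1, 0.2, 0.1]
grip_width: 0.0564
grip_force: 0.0
```

>>> {"method": "send_rows", "body": {
  "motion": [
    [[0,0,0],[0,0,0],-1],
    [[0,0,0],[0,0,0],-1],
    [[0,0,0],[0,0,0],-1],
    [[0,0,0],[0,0,0],-1],
    [[0,0,0],[0,0,0],-1],
    [[0,0,0],[0,0,0],-1]
  ],
  "squeeze": 20
}}

```text
time_s: 9.5
ee_pos: [0.5534, 0.1076, 0.1282]
eef_rot: [3.139, 0.522, 2.967]
force: [-1.6, 0.1, 2.2]
grip_width: 0.0216
grip_force: 20.0
```

```bash
python3 - <<'E'
from p import *
plan(None,[(.553,.109,.158),(.513,.113,.185),(.54,-.085,.185),(.575,-.105,.185),(.575,-.105,.07)])
E
```

```text
t 9.5 pos [0.553 0.108 0.128] q [ 0.218  0.196  1.94  -0.372  0.546 -0.904] F [-1.62   0.093  2.19 ] w 0.021620446203627366 20.000558495521545
(0.553, 0.109, 0.158) n 1 [-0.475  0.047 -0.871]
(0.513, 0.113, 0.185) n 2 [ 0.354 -0.049 -0.723]
(0.54, -0.085, 0.185) n 8 [-0.22  -0.793  0.125]
(0.575, -0.105, 0.185) n 2 [-0.548 -0.227  0.315]
(0.575, -0.105, 0.07) n 4 [ 0.478 -0.002  0.831]
```

>>> {"method": "send_rows", "body": {
  "motion": [
    [[-0.24,0.02,-0.44],[0,0,0],-1],
    [[-0.24,0.02,-0.44],[0,0,0],-1],
    [[0.35,-0.05,-0.72],[0,0,0],-1],
    [[0.35,-0.05,-0.72],[0,0,0],-1],
    [[-0.22,-0.79,0.12],[0,0,0],-1],
    [[-0.22,-0.79,0.12],[0,0,0],-1],
    [[-0.22,-0.79,0.12],[0,0,0],-1],
    [[-0.22,-0.79,0.12],[0,0,0],-1],
    [[-0.22,-0.79,0.12],[0,0,0],-1],
    [[-0.22,-0.79,0.12],[0,0,0],-1],
    [[-0.22,-0.79,0.12],[0,0,0],-1],
    [[-0.22,-0.79,0.12],[0,0,0],-1]
  ]
}}

```text
time_s: 10.7
ee_pos: [0.5396, -0.0856, 0.1861]
eef_rot: [3.139, 0.522, 2.967]
force: [0.1, -0.1, -1.3]
grip_width: 0.0216
grip_force: 20.0
```

>>> {"method": "send_rows", "body": {
  "motion": [
    [[-0.55,-0.23,0.32],[0,0,0],-1],
    [[-0.55,-0.23,0.32],[0,0,0],-1],
    [[0.48,0,0.83],[0,0,0],-1],
    [[0.48,0,0.83],[0,0,0],-1],
    [[0.48,0,0.83],[0,0,0],-1],
    [[0.48,0,0.83],[0,0,0],-1],
    [[0,0,0],[0,0,0],-1],
    [[0,0,0],[0,0,0],0.3],
    [[0,0,0],[0,0,0],0.3],
    [[0,0,0],[0,0,0],0.3],
    [[0,0,0],[0,0,0],0.3]
  ]
}}

```text
time_s: 11.8
ee_pos: [0.5751, -0.1046, 0.072]
eef_rot: [3.14, 0.524, 2.967]
force: [-1.4, -0.7, 0.7]
grip_width: 0.0502
grip_force: 0.0
```

```bash
python3 - <<'E'
from p import *
plan(None,[(.555,-.105,.18),(.51,.055,.19),(.51,.183,.19)])
plan(ori(30,-4),[(.572,.178,.147),(.572,.178,.128)],start=(.51,.183,.19))
E
```

```text
t 11.8 pos [ 0.575 -0.105  0.072] q [-0.264  0.313  1.954  0.134  0.355 -1.774] F [-1.384 -0.677  0.714] w 0.050154127034812576 0.0
(0.555, -0.105, 0.18) n 4 [-0.308 -0.031 -0.861]
(0.51, 0.055, 0.19) n 6 [ 0.319  0.832 -0.247]
(0.51, 0.183, 0.19) n 5 [ 0.129  0.84  -0.073]
t 11.8 pos [ 0.575 -0.105  0.072] q [-0.264  0.313  1.954  0.134  0.355 -1.774] F [-1.384 -0.677  0.714] w 0.050154127034812576 0.0
turn n 1 [-0.421  0.003 -0.758]
(0.572, 0.178, 0.147) n 3 [-0.36  -0.007  0.759]
(0.572, 0.178, 0.128) n 1 [0.317 0.    0.548]
```

>>> {"method": "send_rows", "body": {
  "motion": [
    [[-0.31,-0.03,-0.86],[0,0,0],0.3],
    [[-0.31,-0.03,-0.86],[0,0,0],0.3],
    [[-0.31,-0.03,-0.86],[0,0,0],0.3],
    [[-0.31,-0.03,-0.86],[0,0,0],0.3],
    [[0.32,0.83,-0.25],[0,0,0],0.3],
    [[0.32,0.83,-0.25],[0,0,0],0.3],
    [[0.32,0.83,-0.25],[0,0,0],0.3],
    [[0.32,0.83,-0.25],[0,0,0],0.3],
    [[0.32,0.83,-0.25],[0,0,0],0.3],
    [[0.32,0.83,-0.25],[0,0,0],0.3]
  ]
}}

```text
time_s: 12.8
ee_pos: [0.5093, 0.0557, 0.1902]
eef_rot: [3.139, 0.524, 2.966]
force: [0.2, -1.2, 0.1]
grip_width: 0.0613
grip_force: 0.0
```

>>> {"method": "send_rows", "body": {
  "motion": [
    [[0.13,0.84,-0.07],[0,0,0],0.3],
    [[0.13,0.84,-0.07],[0,0,0],0.3],
    [[0.13,0.84,-0.07],[0,0,0],0.3],
    [[0.13,0.84,-0.07],[0,0,0],0.3],
    [[0.13,0.84,-0.07],[0,0,0],0.3],
    [[0,0,0],[-0.21,0,-0.38],0.3],
    [[0,0,0],[-0.21,0,-0.38],0.3],
    [[0,0,0],[0,0,0],0.3]
  ]
}}

```text
time_s: 13.6
ee_pos: [0.5096, 0.1826, 0.1895]
eef_rot: [3.141, 0.523, 3.072]
force: [-0.3, 0.5, -0.1]
grip_width: 0.0608
grip_force: 0.0
```

```bash
python3 - <<'E'
from p import *
plan(ori(30,-4),[(.572,.178,.147),(.572,.178,.128)])
c=snap('top'); cv2.imwrite('pics/t2.png',cv2.resize(c['pixels'][140:320,80:350,::-1],None,fx=2.9,fy=2.9,interpolation=cv2.INTER_CUBIC))
E
```

```text
t 13.6 pos [0.51  0.183 0.19 ] q [ 0.386  0.066  1.927 -0.347  0.701 -0.9  ] F [-0.32   0.531 -0.148] w 0.060820005340626815 0.0
turn n 1 [ 0.005 -0.005  0.004]
(0.572, 0.178, 0.147) n 3 [-0.366 -0.002  0.757]
(0.572, 0.178, 0.128) n 1 [0.317 0.    0.548]
```

View pics/t2.png

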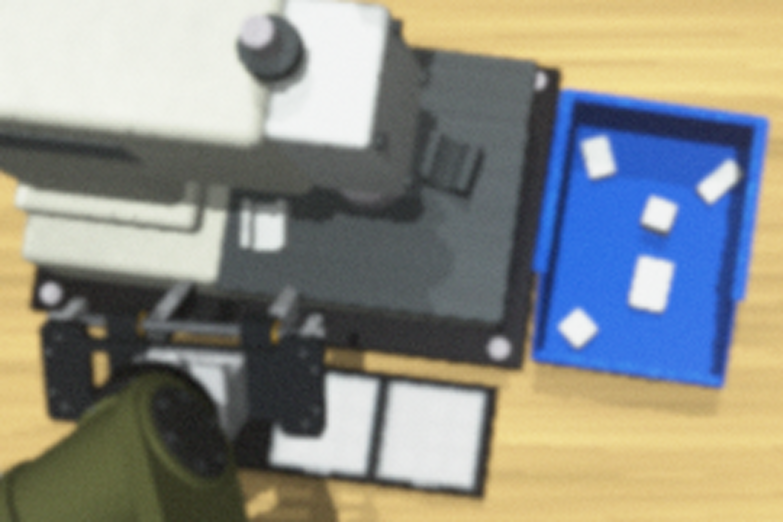

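The bar is in the bin at (658,215) and the flat at (652,283). The channel is at (262,225), in line with the fingers once perspective is allowed for. I'll grip it now.

>>> {"method": "send_rows", "body": {
  "motion": [
    [[-0.37,0,0.76],[0,0,0],0.3],
    [[-0.37,0,0.76],[0,0,0],0.3],
    [[-0.37,0,0.76],[0,0,0],0.3],
    [[0.1,0,0.18],[0,0,0],0.3],
    [[0.1,0,0.18],[0,0,0],0.3],
    [[0.1,0,0.18],[0,0,0],0.3],
    [[0,0,0],[0,0,0],0.3]
  ]
}}

```text
time_s: 14.35
ee_pos: [0.572, 0.1784, 0.1275]
eef_rot: [-3.141, 0.522, 3.072]
force: [-0.0, -0.3, -0.0]
grip_width: 0.0613
grip_force: 0.0
```

>>> {"method": "send_rows", "body": {
  "motion": [
    [[0,0,0],[0,0,0],-1],
    [[0,0,0],[0,0,0],-1],
    [[0,0,0],[0,0,0],-1],
    [[0,0,0],[0,0,0],-1],
    [[0,0,0],[0,0,0],-1],
    [[0,0,0],[0,0,0],-1]
  ],
  "squeeze": 20
}}

```text
time_s: 14.95
ee_pos: [0.5728, 0.1783, 0.1281]
eef_rot: [3.141, 0.523, 3.072]
force: [-1.5, 1.0, 3.4]
grip_width: 0.0304
grip_force: 19.5
```

```bash
python3 - <<'E'
from p import *
plan(None,[(.572,.178,.158),(.525,.178,.19),(.525,-.105,.19),(.525,-.105,.085)])
E
```

```text
t 14.95 pos [0.573 0.178 0.128] q [ 0.328  0.272  1.845 -0.368  0.568 -0.908] F [-1.524  0.993  3.366] w 0.03040138331219226 19.52650847233599
(0.572, 0.178, 0.158) n 1 [-0.474 -0.012 -0.878]
(0.525, 0.178, 0.19) n 2 [ 0.411 -0.055 -0.852]
(0.525, -0.105, 0.19) n 11 [-0.052 -0.855  0.03 ]
(0.525, -0.105, 0.085) n 4 [ 0.437 -0.     0.758]
```

>>> {"method": "send_rows", "body": {
  "motion": [
    [[-0.24,0,-0.44],[0,0,0],-1],
    [[-0.24,0,-0.44],[0,0,0],-1],
    [[0.41,-0.05,-0.85],[0,0,0],-1],
    [[0.41,-0.05,-0.85],[0,0,0],-1],
    [[-0.05,-0.85,0.03],[0,0,0],-1],
    [[-0.05,-0.85,0.03],[0,0,0],-1],
    [[-0.05,-0.85,0.03],[0,0,0],-1],
    [[-0.05,-0.85,0.03],[0,0,0],-1],
    [[-0.05,-0.85,0.03],[0,0,0],-1],
    [[-0.05,-0.85,0.03],[0,0,0],-1],
    [[-0.05,-0.85,0.03],[0,0,0],-1],
    [[-0.05,-0.85,0.03],[0,0,0],-1]
  ]
}}

```text
time_s: 16.15
ee_pos: [0.5248, -0.0269, 0.1896]
eef_rot: [3.142, 0.522, 3.072]
force: [-0.3, -0.5, 0.5]
grip_width: 0.0303
grip_force: 19.5
```

>>> {"method": "send_rows", "body": {
  "motion": [
    [[-0.05,-0.85,0.03],[0,0,0],-1],
    [[-0.05,-0.85,0.03],[0,0,0],-1],
    [[-0.05,-0.85,0.03],[0,0,0],-1],
    [[0.46,0,0.8],[0,0,0],-1],
    [[0.46,0,0.8],[0,0,0],-1],
    [[0.46,0,0.8],[0,0,0],-1],
    [[0.46,0,0.8],[0,0,0],-1],
    [[0,0,0],[0,0,0],-1],
    [[0,0,0],[0,0,0],0.3],
    [[0,0,0],[0,0,0],0.3],
    [[0,0,0],[0,0,0],0.3],
    [[0,0,0],[0,0,0],0.3]
  ]
}}

```text
time_s: 17.35
ee_pos: [0.5253, -0.1027, 0.0798]
eef_rot: [-3.141, 0.524, 3.072]
force: [0.0, 0.4, -0.6]
grip_width: 0.0587
grip_force: 0.0
```

```bash
python3 - <<'E'
from p import *
plan(None,[(.52,-.1,.22),(.40,0.02,.30)])
E
```

```text
t 17.35 pos [ 0.525 -0.103  0.08 ] q [-0.326  0.205  2.074  0.354  0.373 -2.125] F [ 0.017  0.355 -0.614] w 0.05872157775814279 0.0
(0.52, -0.1, 0.22) n 5 [-0.436  0.015 -0.828]
(0.4, 0.02, 0.3) n 5 [ 0.472  0.742 -0.889]
```

>>> {"method": "send_rows", "body": {
  "motion": [
    [[-0.44,0,-0.83],[0,0,0],0.3],
    [[-0.44,0,-0.83],[0,0,0],0.3],
    [[-0.44,0,-0.83],[0,0,0],0.3],
    [[-0.44,0,-0.83],[0,0,0],0.3],
    [[-0.44,0,-0.83],[0,0,0],0.3],
    [[0.47,0.74,-0.89],[0,0,0],0.3],
    [[0.47,0.74,-0.89],[0,0,0],0.3],
    [[0.47,0.74,-0.89],[0,0,0],0.3],
    [[0.47,0.74,-0.89],[0,0,0],0.3],
    [[0.47,0.74,-0.89],[0,0,0],0.3],
    [[0,0,0],[0,0,0],0.3],
    [[0,0,0],[0,0,0],0.3]
  ]
}}

```text
time_s: 18.55
ee_pos: [0.4003, 0.0177, 0.3008]
eef_rot: [-3.142, 0.524, 3.073]
force: [-0.1, -0.5, -1.0]
grip_width: 0.0612
grip_force: 0.0
```

```bash
python3 - <<'E'
from p import *
c=snap('top'); cv2.imwrite('pics/t3.png',cv2.resize(c['pixels'][140:350,80:450,::-1],None,fx=2.1,fy=2.1,interpolation=cv2.INTER_CUBIC))
E
```

```text
(no output)
```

View pics/t3.png

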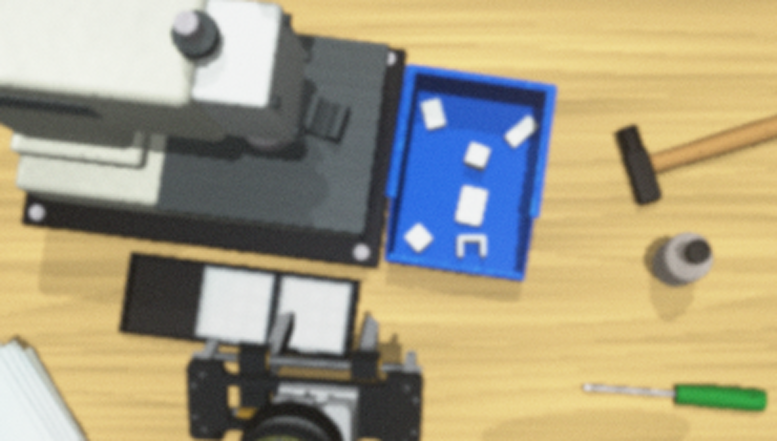

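All three offcuts are in the bin: bar at (477,155), flat at (472,205) and channel on end at (471,245). The bed is clear apart from the anvil and the V-block at (327,118), which hasn't moved, and the bystanders are in place.

```bash
python3 -c "
from station import *
print(hand_in())"
```

```text
the job is handed in; nothing more can be done
None
```

The job is handed in at about 18.6 s of the 62 s allowed: in the last picture all three offcuts lie in the scrap bin, and the V-block, bin and other things on the table look unmoved; the hand-in returned no verdict.

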